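Load the full sample canister into the analyser's tray

ROBOT

A 6-joint arm with a two-finger parallel gripper is mounted at the origin on the work surface. World frame = base frame: x ahead of the robot, y to its left, z up, the work surface at z = 0. Lengths are in m, angles in degrees, forces in N, time in s.
With the tool pointing down it reaches from about 0.4 to 0.825 m from the base axis. Payload 7 kg.
Tool frame: the origin (TCP) lies at the very end of the fingers, on their centre line; the grasp point (between the pads) lies 19 mm behind it (hold_point_z is the distance from the TCP to the grasp point, in m); x points along the fingers, y is the direction in which the jaws open and shut, and the axes are right-handed (so a half turn about x gives the same grasp; the last joint's range is limited). The gripper opens to 88 mm and grips with 3 to 60 N. Pads are 19 mm wide; open, the fingers measure 130 mm over their backs; the gripper's body (78 mm by 193 mm) begins 47 mm behind the grasp point.
Start: joints at [-56.832, 20.546, 0.682, 0, -70.136, -16.507], TCP at [0.194, -0.647, 0.227] pointing down, gripper open.
Joint ranges: [-176.03, 176.03], [-82.01, 121.73], [-58.28, 71.71], [-173.87, 95.51], [-174.79, -0.11], [-173.66, 173.66]. Speed limits (degrees/s): [136.94, 136.94, 172.46, 180, 180, 180].

INTERFACE

Orientations are given as [roll, pitch, yaw] about the fixed x, y, z axes, in that order (R = Rz(yaw) Ry(pitch) Rx(roll)).
In Python, from plant import * gives the robot as it stands.
- The arm moves only by the shell command python3 -m crank 'ROWS'. ROWS is a JSON object of lists of equal length, an entry for each row: "delta_pos": the shift along the tool's x, y, z in m, a list of three; "turn": the turn, a rotation vector about the tool's x, y, z in degrees, a list of three; "grip": the opening, from 0 (shut) to 1 (fully open). A call has 1 to 12 rows; each row is the pose to reach, as a shift and turn from the pose commanded when the call began, along the tool's axes at that moment; what a row does not reach only later rows make up. A row lasts 1/12 s, in which the tool goes at most 41.7 mm and 7.16 degrees, less where a joint would pass 70% of its speed; a pose out of reach is approached as far as the arm can. A call with a gripper value outside its range is refused whole. The fingers move at their own pace and stop on an object; the grip force is fixed at half the most. Time passes only in rows, so rows that repeat a pose let the fingers close. It gives the time, the measured TCP pose, the force and the opening at its end, in the units of the state.
- get_obs(): the state, without advancing time (a new reading comes with each control period).
- snapshot(name): name is "scene" or "side" or "wrist"; returns a dict with "pixels" (384x512x3 uint8, blue, green, red), "range_z" (384x512 float32, m along the optical axis (not along the pixel's ray), 0 where there is no reading), "camera_matrix" (3x3 intrinsics, pixels), "eye" and "rotation" of the camera in the world. Camera axes: x right, y up, looking along -z (the intrinsics and any distortion apply to the point x, -y, -z); pixel columns grow to the right and rows downward; lengths in m; the calibration is good to about 2 mm. A picture is of the moment at which its call begins.
- close_job(): hands the job in, once; it reports no verdict.
The state is a dict: "clock": time; "joint_pos": joint angles; "qvel": joint speeds; "tau": joint torques, N m; "tool_pos": TCP position; "orientation": TCP orientation; "force": force on the tool from outside, world axes, zero at the start; "moment": the same for the moment, N m; "opening": finger opening in m.
Only numpy, scipy, OpenCV 4.12 (cv2) and the standard library are available. Lean on these libraries where they do the work, as an engineer would, in place of code of your own. Each camera call takes 0.05 s, during which the arm holds its last target. There are 200 camera calls.

TASK

Three closed canisters that look the same stand on the lab bench: one holds a metal sample, the other two are empty, and only their weight tells which. Find the heavy one by lifting, set it down upright in the open tray beside the analyser, and leave the two empty ones standing upright on the bench. Keep every canister upright and do not drop any.

Things in the scene. Friction and masses are not known exactly. Their poses are not given: they have to be found in the camera images.
- can_a_center (a point): A closed canister: upright aluminium cylinder 52 mm in diameter and 60 mm high with a white plastic cap 48 mm in diameter and 20 mm high on top, 80 mm high in all; loose on the bench. This point is its centre, 40 mm above its underside, z up its axis. Three such canisters stand in a rough row along y, centres at least 110 mm apart. Two are empty (110 to 175 g), one is loaded (530 to 745 g); they look exactly alike. Any of the three places may hold the loaded one.
- can_b_center (a point): Another canister, same look and size as can_a; this point is its centre, 40 mm above its underside.
- can_c_center (a point): Another canister, same look and size as can_a; this point is its centre, 40 mm above its underside.
- tray (a point): Centre of the inner floor of the loading tray: a shallow, square, open grey plastic tray fixed to the bench, 118 mm square outside, 110 mm inside, its floor 4 mm above the bench and its rim 18 mm above the bench. z is up, x and y run along its sides. The white analyser with a green band (240 by 220 mm, 95 mm high) stands on the tray's -y side, its housing beginning 85 mm from this point; the other three sides are open.
Things that resemble listed ones, but are neither listed nor needed, are in the scene too. What is shaped like the part that bears can_c_center but pink is not meant. Leave any purple or red look-alike of the part that bears can_a_center alone.

How it is judged:
By the outcome, as a careful person would: the job done as asked, in the order asked, and still so for the second after the job is handed in, with the robot touching nothing.
It also fails if it takes over 61 s, if anything falls off the work surface, if the arm or the gripper's body presses on something with over 40 N, if the wrist force passes 120 N, or if a joint passes its speed limit or range.

## Working session

There is one attempt and no reset: what is moved stays moved. The work goes in short steps, Python scripts to look and compute and a shell command to move; the robot and the scene stay as the last step left them, time stands still between calls to the robot, and variables do not carry over. Pictures are saved under pics/ and viewed, about 8 in all and at most 12, crops included, and the job is handed in when it is done.

```bash
mkdir -p pics; ls; python3 - <<'E'
from plant import *
import cv2
print(get_obs())
for n in ["scene","side"]:
    s=snapshot(n); cv2.imwrite(f"pics/{n}0.png",s["pixels"]); print(n,s["camera_matrix"],s["eye"],s["rotation"],[k for k in s])
E
```

```text
pics
{'clock': 0.0, 'joint_pos': array([-5.68318104e+01,  2.05912125e+01,  6.35350099e-01, -2.07490591e-02,
       -7.01364223e+01, -1.65068633e+01]), 'qvel': array([ 0.15383313,  0.03791603, -0.09199484,  0.03953166,  0.05526891,
       -0.02396807]), 'tau': array([-8.73603381e-05, -5.82721031e+01,  2.93052417e+01,  6.99706078e+00,
        6.96653282e-03, -2.21646551e-04]), 'tool_pos': array([ 0.19337359, -0.6462055 ,  0.2256352 ]), 'orientation': array([ 94.57386505,  89.90567576, 111.22812557]), 'force': array([-0.02984314,  0.04082381,  1.08213075]), 'moment': array([ 0.02413629, -0.03744902, -0.04994982]), 'opening': 0.08749718376962069}
scene [[380.58702777   0.         255.91346618]
 [  0.         380.58702777 192.29833638]
 [  0.           0.           1.        ]] [1.17878851 0.37801925 0.54224024] [ 56.57901605   1.19832916 112.70746369] ['pixels', 'range_z', 'camera_matrix', 'eye', 'rotation']
side [[348.7436462    0.         259.5054087 ]
 [  0.         348.7436462  187.13291297]
 [  0.           0.           1.        ]] [ 0.50868827 -0.66677808  0.50059134] [60.31872366 -0.11175886 -0.66346743] ['pixels', 'range_z', 'camera_matrix', 'eye', 'rotation']
```

View pics/scene0.png

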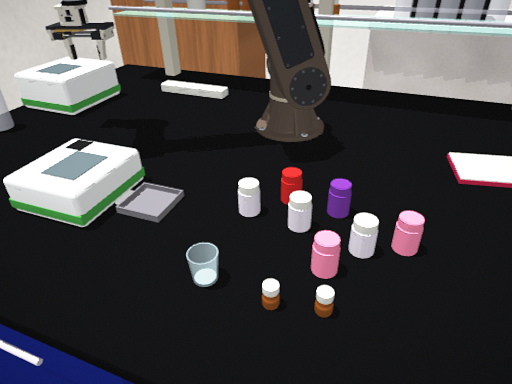

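View pics/side0.png

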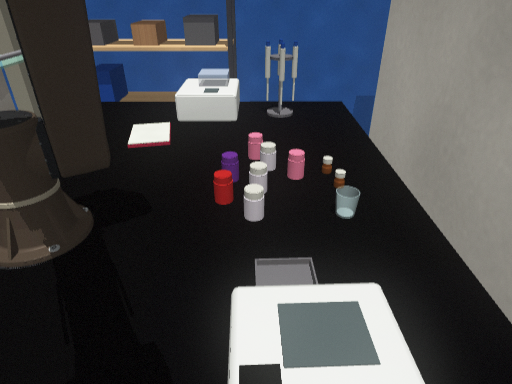

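Scene view: the white/silver canisters are at px (249,197), (300,211) and (364,235). Pink look-alikes are at (325,254) and (407,233), red at (291,186), purple at (339,198). The tray is at (150,200), beside the green-banded analyser. Only the three white ones fit the description. I'll measure them in both views and confirm in a crop.

```bash
cat > h.py <<'E'
from plant import *
import cv2, numpy as np
from scipy.spatial.transform import Rotation as R
def rot(s):
    r=np.array(s["rotation"]); return r if r.shape==(3,3) else R.from_euler("xyz",r,degrees=True).as_matrix()
def rays(s):
    K=s["camera_matrix"]; v,u=np.mgrid[:384,:512]
    return np.stack([(u-K[0,2])/K[0,0],-(v-K[1,2])/K[1,1],-np.ones(u.shape)],-1)@rot(s).T
def cloud(s): return s["eye"]+rays(s)*s["range_z"][...,None]
def plane(s,z):
    r=rays(s); return s["eye"]+r*((z-s["eye"][2])/r[...,2])[...,None]
E
python3 - <<'E'
from h import *
for n in ["scene","side"]:
    s=snapshot(n); P=cloud(s); im=s["pixels"]; hsv=cv2.cvtColor(im,cv2.COLOR_BGR2HSV)
    top=((P[...,2]>0.073)&(P[...,2]<0.09)&(s["range_z"]>0)&(np.hypot(P[...,0],P[...,1])>.3)&(np.hypot(P[...,0],P[...,1])<1)).astype(np.uint8)
    k,l,st,c=cv2.connectedComponentsWithStats(top)
    for i in range(1,k):
        if st[i,4]<60: continue
        m=l==i; Q=plane(s,.08)[m]
        print(n,c[i].round(),st[i,4],"hsv",np.median(hsv[m],0),"z",np.percentile(P[m][:,2],[50,95]).round(4),"xy(plane) mid",((Q.max(0)+Q.min(0))/2)[:2].round(4),"ext",np.ptp(Q,0)[:2].round(3))
    # tray: rim points
    for lo,hi,t in [(0.012,0.022,"rim"),(0.002,0.008,"floor")]:
        g=(abs(P[...,2]-(lo+hi)/2)<(hi-lo)/2)&(s["range_z"]>0)
        box=np.zeros_like(g)
        if n=="scene": box[180:222,112:188]=1
        else: box[255:287,250:320]=1
        g&=box
        q=P[g]; print(n,t,len(q),q.min(0).round(3) if len(q) else 0,q.max(0).round(3) if len(q) else 0)
s=snapshot("scene"); a=cv2.resize(s["pixels"][150:290,100:440],None,fx=2.3,fy=2.3,interpolation=cv2.INTER_CUBIC)
cv2.imwrite("pics/crop1.png",a)
E
```

```text
scene [75. 89.] 385 hsv [ 90.   3. 181.] z [0.0813 0.0892] xy(plane) mid [ 0.0557 -0.8916] ext [0.303 0.222]
scene [ 73. 184.] 999 hsv [ 90.   2. 220.] z [0.0827 0.0892] xy(plane) mid [ 0.5913 -0.366 ] ext [0.261 0.238]
scene [291. 173.] 194 hsv [  0. 195. 252.] z [0.0797 0.0814] xy(plane) mid [0.4292 0.1447] ext [0.056 0.047]
scene [248. 184.] 220 hsv [  0.   0. 254.] z [0.0799 0.0815] xy(plane) mid [0.5099 0.068 ] ext [0.054 0.049]
scene [340. 185.] 227 hsv [139. 163. 232.] z [0.0798 0.0814] xy(plane) mid [0.44   0.2639] ext [0.056 0.047]
scene [300. 198.] 267 hsv [  0.   0. 254.] z [0.0798 0.0813] xy(plane) mid [0.522  0.1948] ext [0.055 0.048]
scene [411. 219.] 341 hsv [159.  46. 255.] z [0.0797 0.0814] xy(plane) mid [0.5142 0.4196] ext [0.055 0.047]
scene [365. 221.] 338 hsv [  0.   0. 254.] z [0.0798 0.0813] xy(plane) mid [0.5532 0.3382] ext [0.054 0.046]
scene [326. 240.] 398 hsv [159.  43. 255.] z [0.0798 0.0812] xy(plane) mid [0.6365 0.2812] ext [0.055 0.048]
scene rim 523 [ 0.5   -0.263  0.012] [ 0.629 -0.113  0.022]
scene floor 1132 [ 0.469 -0.267  0.002] [ 0.636 -0.082  0
[... 520 characters left out ...]
.6291 0.2737] ext [0.046 0.057]
side [229. 156.] 116 hsv [138.  160.  148.5] z [0.0797 0.0816] xy(plane) mid [0.4331 0.254 ] ext [0.045 0.055]
side [258. 166.] 139 hsv [ 28.  12. 221.] z [0.08   0.0815] xy(plane) mid [0.5153 0.1851] ext [0.044 0.055]
side [222. 175.] 158 hsv [  0.  201.  194.5] z [0.08   0.0812] xy(plane) mid [0.4224 0.1362] ext [0.046 0.056]
side [253. 190.] 194 hsv [ 30.  12. 225.] z [0.0799 0.0813] xy(plane) mid [0.5034 0.0604] ext [0.046 0.053]
side [230. 341.] 168 hsv [ 40.   7. 154.] z [0.0864 0.0897] xy(plane) mid [ 0.4719 -0.342 ] ext [0.006 0.143]
side rim 309 [ 0.507 -0.191  0.012] [ 0.625 -0.114  0.02 ]
side floor 1190 [ 0.507 -0.177  0.002] [ 0.621 -0.091  0.008]
```

View pics/crop1.png

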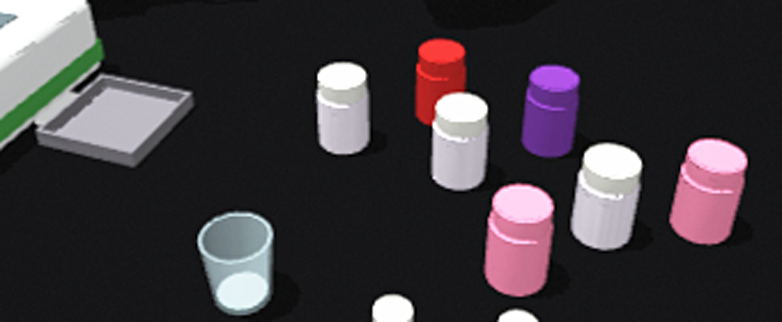

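The crop confirms three white/silver canisters; pink, red and purple ones are excluded. Positions: A≈(0.505,0.066), B≈(0.517,0.191), C≈(0.550,0.335). Tray centre ≈(0.566,-0.172). I'll hold the jaws along x, which clears the neighbours and keeps the gripper body off the analyser at the tray.

```bash
cat > go.py <<'E'
import sys; from h import *
# usage: go.py x y z jaw_angle_deg -> shift & turn in tool axes
o=get_obs(); T=R.from_euler("xyz",o["orientation"],degrees=True).as_matrix()
x,y,z,a=map(float,sys.argv[1:5]); a=np.radians(a)
best=None
for s in (1,-1):
    j=s*np.array([np.cos(a),np.sin(a),0]); d=np.array([0,0,-1.]); G=np.c_[d,j,np.cross(d,j)]
    rv=R.from_matrix(T.T@G).as_rotvec(degrees=True)
    print("clock %.2f"%o["clock"],"tcp",o["tool_pos"].round(4),"F",o["force"].round(2),"open",round(o["opening"],4),"j6",o["joint_pos"][5].round(1),
      "\n  shift",(T.T@(np.array([x,y,z])-o["tool_pos"])).round(4),"turn",rv.round(2))
E
python3 go.py 0.505 0.066 0.18 0
```

```text
clock 0.25 tcp [ 0.1935 -0.6465  0.2261] F [0.05 0.4  0.38] open 0.0877 j6 -16.5 
  shift [0.0465 0.5932 0.5028] turn [ 1.0666e+02 -5.0000e-02 -2.0000e-02]
clock 0.25 tcp [ 0.1935 -0.6465  0.2261] F [0.05 0.4  0.38] open 0.0877 j6 -16.5 
  shift [0.0465 0.5932 0.5028] turn [-7.334e+01  2.000e-02 -4.000e-02]
```

```bash
python3 -m crank '{"delta_pos":[[0,0.593,0.503],[0,0.593,0.503],[0,0.593,0.503],[0,0.593,0.503],[0,0.593,0.503],[0,0.593,0.503],[0,0.593,0.503],[0,0.593,0.503],[0,0.593,0.503],[0,0.593,0.503],[0,0.593,0.503],[0,0.593,0.503]],"turn":[[-73.3,0,0],[-73.3,0,0],[-73.3,0,0],[-73.3,0,0],[-73.3,0,0],[-73.3,0,0],[-73.3,0,0],[-73.3,0,0],[-73.3,0,0],[-73.3,0,0],[-73.3,0,0],[-73.3,0,0]],"grip":[1,1,1,1,1,1,1,1,1,1,1,1]}'; python3 go.py 0.505 0.066 0.18 0
```

```text
clock: 1.25
tool_pos: [0.3943, -0.1867, 0.227]
orientation: [-90.0, 89.9, 0.1]
force: [1.0, 0.2, -0.9]
opening: 0.0876
clock 1.25 tcp [ 0.3943 -0.1867  0.227 ] F [ 1.03  0.24 -0.85] open 0.0876 j6 -0.6 
  shift [ 0.0471 -0.1111  0.2525] turn [-1.799e+02 -1.100e-01  0.000e+00]
clock 1.25 tcp [ 0.3943 -0.1867  0.227 ] F [ 1.03  0.24 -0.85] open 0.0876 j6 -0.6 
  shift [ 0.0471 -0.1111  0.2525] turn [0.1  0.   0.07]
```

```bash
python3 -m crank '{"delta_pos":[[0.047,-0.111,0.2525],[0.047,-0.111,0.2525],[0.047,-0.111,0.2525],[0.047,-0.111,0.2525],[0.047,-0.111,0.2525],[0.047,-0.111,0.2525],[0.047,-0.111,0.2525],[0.047,-0.111,0.2525],[0.047,-0.111,0.2525]],"turn":[[0,0,0],[0,0,0],[0,0,0],[0,0,0],[0,0,0],[0,0,0],[0,0,0],[0,0,0],[0,0,0]],"grip":[1,1,1,1,1,1,1,1,1]}'; cat > look.py <<'E'
import sys; from h import *
s=snapshot("wrist"); cv2.imwrite("pics/%s.png"%sys.argv[1],s["pixels"]); P=cloud(s); hsv=cv2.cvtColor(s["pixels"],cv2.COLOR_BGR2HSV)
top=((P[...,2]>0.077)&(P[...,2]<0.084)&(s["range_z"]>0)).astype(np.uint8)
k,l,st,c=cv2.connectedComponentsWithStats(top)
for i in range(1,k):
    if st[i,4]<200: continue
    m=l==i; q=plane(s,.08)[m]; (cx,cy),r=cv2.minEnclosingCircle(q[:,:2].astype(np.float32))
    print(c[i].round(),"hsv",np.median(hsv[m],0),"centre",round(cx,4),round(cy,4),"r",round(r,4),"z",np.median(P[m][:,2]).round(4))
E
python3 look.py w1; python3 go.py 0.505 0.066 0.18 0|tail -2
```

```text
clock: 2.0
tool_pos: [0.5053, 0.0651, 0.1788]
orientation: [117.3, 89.9, -152.6]
force: [0.0, -0.9, -0.7]
opening: 0.0874
[253. 192.] hsv [  0.   0. 255.] centre 0.5044 0.0653 r 0.0239 z 0.0803
[341. 296.] hsv [  1. 147. 226.] centre 0.4289 0.1577 r 0.0169 z 0.0802
[238. 315.] hsv [ 17.   9. 237.] centre 0.5176 0.1847 r 0.022 z 0.0798
clock 2.05 tcp [0.5049 0.0642 0.1791] F [ 0.58 -0.62  0.42] open 0.0878 j6 -29.3 
  shift [-0.0009 -0.0001  0.0018] turn [ 0.04 -0.03 -0.06]
```

View pics/w1.png

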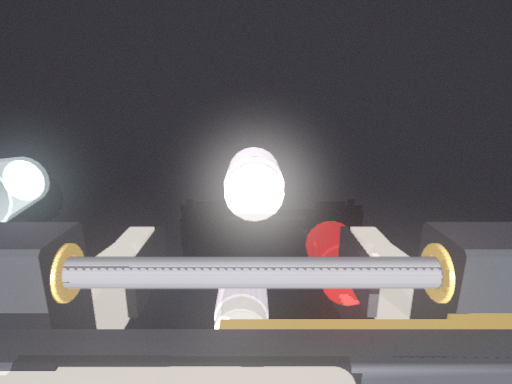

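Wrist view: can A's cap is centred at (253,192), between the fingers, measured at (0.504,0.065) with r=24 mm, as expected. B and the red one are clear of the fingers. Descending and closing.

```bash
python3 -m crank '{"delta_pos":[[0.04,0,0.001],[0.08,0,0.001],[0.115,0,0.001],[0.14,0,0.001],[0.155,0,0.001],[0.155,0,0.001],[0.155,0,0.001],[0.155,0,0.001],[0.155,0,0.001],[0.155,0,0.001],[0.155,0,0.001],[0.155,0,0.001]],"turn":[[0,0,0],[0,0,0],[0,0,0],[0,0,0],[0,0,0],[0,0,0],[0,0,0],[0,0,0],[0,0,0],[0,0,0],[0,0,0],[0,0,0]],"grip":[1,1,1,1,1,1,0,0,0,0,0,0]}'; python3 go.py 0.505 0.066 0.08 0|tail -2
```

```text
clock: 3.05
tool_pos: [0.5054, 0.065, 0.0253]
orientation: [-57.8, 89.9, 32.2]
force: [-0.9, -0.3, 1.6]
opening: 0.053
clock 3.05 tcp [0.5054 0.065  0.0253] F [-0.89 -0.26  1.6 ] open 0.053 j6 -29.5 
  shift [-0.0547  0.0004  0.0011] turn [-0.04  0.04  0.06]
```

```bash
cat > w.py <<'E'
from h import *
f=[]
for i in range(8): snapshot("wrist"); o=get_obs(); f.append(o["force"])
f=np.array(f); print("F mean",f.mean(0).round(2),"sd",f.std(0).round(2),"tcp",o["tool_pos"].round(4),"open",round(o["opening"],4),"clock",o["clock"])
E
python3 -m crank '{"delta_pos":[[0,0,0],[0,0,0],[-0.01,0,0],[-0.025,0,0],[-0.04,0,0],[-0.05,0,0],[-0.05,0,0],[-0.05,0,0]],"turn":[[0,0,0],[0,0,0],[0,0,0],[0,0,0],[0,0,0],[0,0,0],[0,0,0],[0,0,0]],"grip":[0,0,0,0,0,0,0,0]}'; python3 w.py
```

```text
clock: 3.72
tool_pos: [0.5054, 0.065, 0.075]
orientation: [-54.2, 89.9, 35.7]
force: [-0.1, 0.3, -1.7]
opening: 0.0517
F mean [ 0.3   0.11 -1.25] sd [0.67 0.51 0.51] tcp [0.505  0.0647 0.0741] open 0.0513 clock 4.1167
```

Reading ≈ -1.25 N (~130 g), so A looks empty. Lower it back gently, release and go up.

```bash
python3 -m crank '{"delta_pos":[[0.02,0,0],[0.035,0,0],[0.044,0,0],[0.048,0,0],[0.0495,0,0],[0.0495,0,0],[0.0495,0,0],[0.0495,0,0],[0.0495,0,0],[0.0495,0,0],[0.0495,0,0],[0.0495,0,0]],"turn":[[0,0,0],[0,0,0],[0,0,0],[0,0,0],[0,0,0],[0,0,0],[0,0,0],[0,0,0],[0,0,0],[0,0,0],[0,0,0],[0,0,0]],"grip":[0,0,0,0,0,0,0,1,1,1,1,1]}'; python3 -m crank '{"delta_pos":[[-0.03,0,0],[-0.06,0,0],[-0.1,0,0],[-0.14,0,0],[-0.155,0,0],[-0.155,-0.013,0.04],[-0.155,-0.013,0.08],[-0.155,-0.013,0.122],[-0.155,-0.013,0.122],[-0.155,-0.013,0.122]],"turn":[[0,0,0],[0,0,0],[0,0,0],[0,0,0],[0,0,0],[0,0,0],[0,0,0],[0,0,0],[0,0,0],[0,0,0]],"grip":[1,1,1,1,1,1,1,1,1,1]}'; python3 w.py;python3 look.py w2; python3 go.py 0.517 0.19 0.18 0|tail -2
```

```text
clock: 5.12
tool_pos: [0.5053, 0.0648, 0.0252]
orientation: [-63.9, 90.0, 26.1]
force: [-0.4, 0.1, 0.5]
opening: 0.0795
clock: 5.95
tool_pos: [0.5181, 0.1888, 0.1798]
orientation: [114.7, 90.0, -155.2]
force: [-0.7, -0.1, -0.0]
opening: 0.0874
F mean [ 0.08  0.08 -0.23] sd [0.26 0.6  0.42] tcp [0.5184 0.186  0.1802] open 0.0877 clock 6.35
[269.  29.] hsv [  0.   0. 255.] centre 0.5062 0.0665 r 0.0239 z 0.0804
[378. 137.] hsv [  0. 173. 248.] centre 0.4232 0.1436 r 0.024 z 0.0803
[255. 200.] hsv [ 30.   3. 255.] centre 0.516 0.1936 r 0.0239 z 0.0803
[343. 295.] hsv [140. 126. 137.] centre 0.4408 0.2798 r 0.0158 z 0.0802
clock 6.40 tcp [0.5184 0.1861 0.1802] F [-0.53 -0.11  0.13] open 0.0877 j6 -40.2 
  shift [0.0002 0.0014 0.0039] turn [-0.1   0.01  0.01]
```

View pics/w2.png

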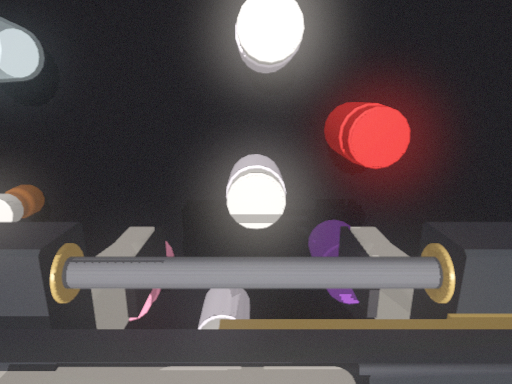

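Wrist view: A is upright again at (269,29). B is centred at (255,200), at ≈(0.516,0.192). Correct 6 mm in +y and grasp.

```bash
python3 -m crank '{"delta_pos":[[0.04,0.002,0.006],[0.08,0.002,0.006],[0.115,0.002,0.006],[0.14,0.002,0.006],[0.155,0.002,0.006],[0.155,0.002,0.006],[0.155,0.002,0.006],[0.155,0.002,0.006],[0.155,0.002,0.006],[0.155,0.002,0.006],[0.155,0.002,0.006],[0.155,0.002,0.006]],"turn":[[0,0,0],[0,0,0],[0,0,0],[0,0,0],[0,0,0],[0,0,0],[0,0,0],[0,0,0],[0,0,0],[0,0,0],[0,0,0],[0,0,0]],"grip":[1,1,1,1,1,1,0,0,0,0,0,0]}';  python3 -m crank '{"delta_pos":[[0,0,0],[0,0,0],[-0.01,0,0],[-0.025,0,0],[-0.04,0,0],[-0.05,0,0],[-0.05,0,0],[-0.05,0,0]],"turn":[[0,0,0],[0,0,0],[0,0,0],[0,0,0],[0,0,0],[0,0,0],[0,0,0],[0,0,0]],"grip":[0,0,0,0,0,0,0,0]}'; python3 w.py
```

```text
clock: 7.4
tool_pos: [0.5166, 0.1931, 0.0259]
orientation: [-49.3, 89.9, 40.7]
force: [-1.1, -0.2, 0.8]
opening: 0.0534
clock: 8.07
tool_pos: [0.5164, 0.193, 0.0755]
orientation: [-41.2, 89.9, 48.7]
force: [0.7, -1.2, -1.0]
opening: 0.0516
F mean [ 0.03 -0.04 -1.36] sd [0.5  0.36 0.65] tcp [0.5161 0.1926 0.0745] open 0.0515 clock 8.4667
```

B ≈ -1.36 N, also empty. Set it down, then go over C. With jaws along x the pink ones stay ≥20 mm clear sideways.

```bash
python3 -m crank '{"delta_pos":[[0.02,0,0],[0.035,0,0],[0.044,0,0],[0.048,0,0],[0.0495,0,0],[0.0495,0,0],[0.0495,0,0],[0.0495,0,0],[0.0495,0,0],[0.0495,0,0],[0.0495,0,0],[0.0495,0,0]],"turn":[[0,0,0],[0,0,0],[0,0,0],[0,0,0],[0,0,0],[0,0,0],[0,0,0],[0,0,0],[0,0,0],[0,0,0],[0,0,0],[0,0,0]],"grip":[0,0,0,0,0,0,0,1,1,1,1,1]}'; python3 -m crank '{"delta_pos":[[-0.03,0,0],[-0.06,0,0],[-0.1,0,0],[-0.14,0,0],[-0.155,0,0],[-0.155,-0.01,0.04],[-0.155,-0.02,0.08],[-0.155,-0.033,0.12],[-0.155,-0.033,0.142],[-0.155,-0.033,0.142],[-0.155,-0.033,0.142]],"turn":[[0,0,0],[0,0,0],[0,0,0],[0,0,0],[0,0,0],[0,0,0],[0,0,0],[0,0,0],[0,0,0],[0,0,0],[0,0,0]],"grip":[1,1,1,1,1,1,1,1,1,1,1]}'; python3 w.py;python3 look.py w3; python3 go.py 0.55 0.335 0.18 0|tail -2
```

```text
clock: 9.47
tool_pos: [0.5164, 0.1929, 0.0256]
orientation: [-57.7, 90.0, 32.3]
force: [-1.1, -0.1, -0.9]
opening: 0.0793
clock: 10.38
tool_pos: [0.549, 0.3358, 0.1797]
orientation: [133.1, 89.9, -136.8]
force: [-0.2, -0.9, -0.1]
opening: 0.0872
F mean [-0.07 -0.04  0.19] sd [0.47 0.4  0.34] tcp [0.5495 0.3341 0.181 ] open 0.0876 clock 10.7833
[298.  13.] hsv [ 19.   2. 255.] centre 0.5174 0.1985 r 0.0232 z 0.0804
[409.  99.] hsv [141. 133. 197.] centre 0.434 0.2645 r 0.0242 z 0.0803
[145. 122.] hsv [168.  67. 255.] centre 0.6299 0.2811 r 0.024 z 0.0803
[254. 195.] hsv [ 17.   8. 246.] centre 0.5479 0.3382 r 0.0239 z 0.0803
[299. 298.] hsv [170.  91. 174.] centre 0.5088 0.4239 r 0.023 z 0.0803
clock 10.83 tcp [0.5495 0.3342 0.1809] F [ 0.59 -0.07 -0.79] open 0.0878 j6 -48.7 
  shift [ 0.0009 -0.0005  0.0008] turn [-0.08  0.02  0.02]
```

View pics/w3.png

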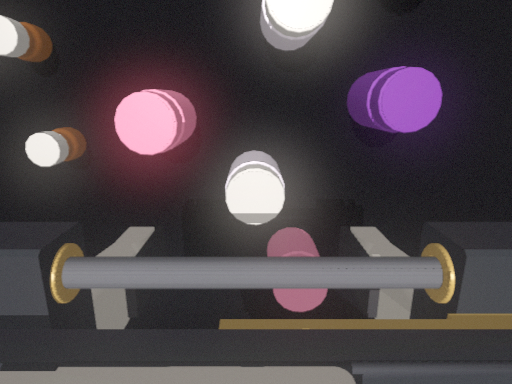

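Wrist view: white C is centred at (254,195), the pink ones at (150,122) and (300,285) sit outside the finger paths, and B stands at (297,10). Grasp C.

```bash
python3 -m crank '{"delta_pos":[[0.04,0.001,0.002],[0.08,0.001,0.002],[0.115,0.001,0.002],[0.14,0.001,0.002],[0.155,0.001,0.002],[0.155,0.001,0.002],[0.155,0.001,0.002],[0.155,0.001,0.002],[0.155,0.001,0.002],[0.155,0.001,0.002],[0.155,0.001,0.002],[0.155,0.001,0.002]],"turn":[[0,0,0],[0,0,0],[0,0,0],[0,0,0],[0,0,0],[0,0,0],[0,0,0],[0,0,0],[0,0,0],[0,0,0],[0,0,0],[0,0,0]],"grip":[1,1,1,1,1,1,0,0,0,0,0,0]}';  python3 -m crank '{"delta_pos":[[0,0,0],[0,0,0],[-0.01,0,0],[-0.025,0,0],[-0.04,0,0],[-0.05,0,0],[-0.05,0,0],[-0.05,0,0]],"turn":[[0,0,0],[0,0,0],[0,0,0],[0,0,0],[0,0,0],[0,0,0],[0,0,0],[0,0,0]],"grip":[0,0,0,0,0,0,0,0]}'; python3 w.py; python3 go.py 0.566 -0.170 0.18 0|tail -2
```

```text
clock: 11.83
tool_pos: [0.5485, 0.337, 0.0265]
orientation: [-36.9, 89.9, 53.1]
force: [-6.7, 1.4, 4.5]
opening: 0.0534
clock: 12.5
tool_pos: [0.5483, 0.3368, 0.0756]
orientation: [-9.5, 90.0, 80.4]
force: [0.4, -0.5, -6.4]
opening: 0.0515
F mean [ 0.01 -0.15 -6.13] sd [0.44 0.47 0.26] tcp [0.5482 0.3366 0.075 ] open 0.0515 clock 12.9
clock 12.90 tcp [0.5482 0.3366 0.075 ] F [-0.46  0.14 -5.56] open 0.0515 j6 -48.9 
  shift [-0.1047 -0.0181 -0.5066] turn [-0.04 -0.04 -0.04]
```

C ≈ -6.1 N (~625 g): it's the loaded one. Lift higher, then carry it to the tray at moderate speed.

```bash
python3 -m crank '{"delta_pos":[[-0.02,0,0],[-0.05,0,0],[-0.08,0,0],[-0.105,0,0],[-0.105,0,-0.01],[-0.105,0,-0.03],[-0.105,0,-0.06],[-0.105,0,-0.09],[-0.105,0,-0.12],[-0.105,0,-0.15],[-0.105,0,-0.18],[-0.105,0,-0.21]],"turn":[[0,0,0],[0,0,0],[0,0,0],[0,0,0],[0,0,0],[0,0,0],[0,0,0],[0,0,0],[0,0,0],[0,0,0],[0,0,0],[0,0,0]],"grip":[0,0,0,0,0,0,0,0,0,0,0,0]}';  python3 -m crank '{"delta_pos":[[0,0,-0.03],[0,0,-0.06],[0,0,-0.09],[0,0,-0.12],[0,-0.003,-0.15],[0,-0.006,-0.18],[0,-0.01,-0.21],[0,-0.014,-0.24],[0,-0.018,-0.265],[0,-0.018,-0.285],[0,-0.018,-0.295],[0,-0.018,-0.297]],"turn":[[0,0,0],[0,0,0],[0,0,0],[0,0,0],[0,0,0],[0,0,0],[0,0,0],[0,0,0],[0,0,0],[0,0,0],[0,0,0],[0,0,0]],"grip":[0,0,0,0,0,0,0,0,0,0,0,0]}'; python3 - <<'E'
from h import *
s=snapshot("wrist");t=snapshot("side");q=snapshot("scene")
cv2.imwrite("pics/w4.png",np.hstack([cv2.resize(q["pixels"][90:250,60:260],(400,320)),cv2.resize(s["pixels"],(400,300)).copy() if 0 else cv2.resize(s["pixels"],(400,320))]))
for n,s in (("wrist",s),("side",t),("scene",q)):
    P=cloud(s); near=(abs(P[...,0]-.566)<.08)&(P[...,1]>-.245)&(P[...,1]<-.09)&(s["range_z"]>0)
    m=near&(P[...,2]>.0165)&(P[...,2]<.0195); p=P[m]
    f=near&(P[...,2]>.003)&(P[...,2]<.0055); 
    if len(p): print(n,"rim",len(p),np.percentile(p,[1,99],axis=0).round(4)[:,:2].tolist(),cv2.minAreaRect(p[:,:2].astype(np.float32)))
E
python3 go.py 0.566 -0.170 0.03 0|tail -2
```

```text
clock: 13.9
tool_pos: [0.5467, 0.1242, 0.179]
orientation: [110.8, 89.9, -159.2]
force: [1.1, 0.6, -6.4]
opening: 0.0515
clock: 14.9
tool_pos: [0.5643, -0.1724, 0.1789]
orientation: [86.9, 89.8, 176.7]
force: [0.0, 0.5, -5.3]
opening: 0.0515
wrist rim 1531 [[0.5071, -0.2338], [0.6264, -0.1169]] ((0.5666672587394714, -0.17422407865524292), (0.118196040391922, 0.11821867525577545), 1.5430656671524048)
side rim 191 [[0.5067, -0.189], [0.624, -0.1148]] ((0.5651453137397766, -0.15239405632019043), (0.11757741868495941, 0.07483812421560287), 0.976935863494873)
scene rim 220 [[0.5068, -0.2349], [0.6284, -0.1151]] ((0.5682182312011719, -0.17446577548980713), (0.12295623123645782, 0.12133665382862091), 1.039318561553955)
clock 15.05 tcp [ 0.5652 -0.1701  0.1798] F [ 0.09  0.37 -5.71] open 0.0519 j6 -2.3 
  shift [ 1.498e-01 -1.000e-03  1.000e-04] turn [-0.08  0.02 -0.07]
```

View pics/w4.png

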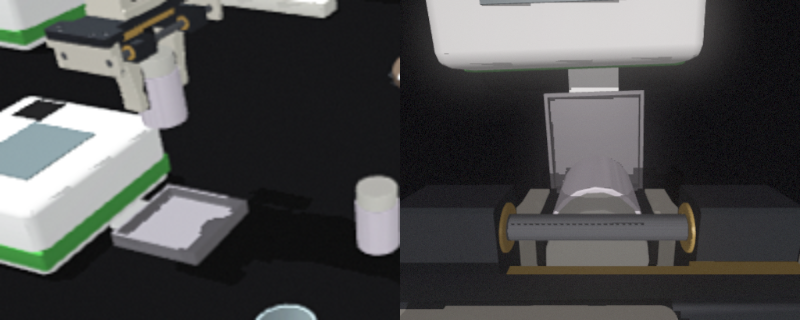

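Tray centre ≈(0.567,-0.174), axis-aligned, 118 mm square as given. C hangs upright over it. Checking the camera housing's clearance to the analyser, then descending in steps with y≈-0.168.

```bash
python3 -c "
from h import *
s=snapshot('wrist');print(s['eye'],get_obs()['tool_pos'])"; python3 -m crank '{"delta_pos":[[0.03,-0.001,0.002],[0.06,-0.001,0.002],[0.09,-0.001,0.002],[0.115,-0.001,0.002],[0.13,-0.001,0.002],[0.138,-0.001,0.002],[0.143,-0.001,0.002],[0.146,-0.001,0.002],[0.146,-0.001,0.002]],"turn":[[0,0,0],[0,0,0],[0,0,0],[0,0,0],[0,0,0],[0,0,0],[0,0,0],[0,0,0],[0,0,0]],"grip":[0,0,0,0,0,0,0,0,0]}'; python3 w.py
```

```text
[ 0.56554652 -0.24155667  0.33776823] [ 0.56550892 -0.16971745  0.18003174]
clock: 15.85
tool_pos: [0.5676, -0.1679, 0.035]
orientation: [-95.1, 90.0, -5.1]
force: [0.5, 0.3, -5.2]
opening: 0.0515
F mean [ 0.14 -0.12 -5.89] sd [0.35 0.37 0.47] tcp [ 0.5673 -0.1683  0.0351] open 0.0519 clock 16.25
```

```bash
python3 -m crank '{"delta_pos":[[0.001,0,0],[0.002,0,0],[0.003,0,0],[0.004,0,0],[0.0045,0,0],[0.0045,0,0],[0.0045,0,0]],"turn":[[0,0,0],[0,0,0],[0,0,0],[0,0,0],[0,0,0],[0,0,0],[0,0,0]],"grip":[0,0,0,0,0,0,0]}'; python3 w.py
```

```text
clock: 16.83
tool_pos: [0.567, -0.1683, 0.0303]
orientation: [135.8, 90.0, -134.2]
force: [-4.0, 0.9, 0.8]
opening: 0.0513
F mean [-3.21  1.44  3.52] sd [0.6  0.47 1.08] tcp [ 0.567  -0.1683  0.0304] open 0.0515 clock 17.2333
```

The load has transferred: force went from -5.9 to +3.5 N, so C rests on the tray floor. Release, pause, rise, and look.

```bash
python3 -m crank '{"delta_pos":[[0,0,0],[0,0,0],[0,0,0],[0,0,0],[0,0,0],[0,0,0],[-0.01,0,0],[-0.03,0,0],[-0.06,0,0],[-0.1,0,0],[-0.14,0,0],[-0.17,0,0]],"turn":[[0,0,0],[0,0,0],[0,0,0],[0,0,0],[0,0,0],[0,0,0],[0,0,0],[0,0,0],[0,0,0],[0,0,0],[0,0,0],[0,0,0]],"grip":[1,1,1,1,1,1,1,1,1,1,1,1]}'; python3 -m crank '{"delta_pos":[[0,0,0.04],[0,0,0.08],[0,0,0.1],[0,0,0.1],[0,0,0.1]],"turn":[[0,0,0],[0,0,0],[0,0,0],[0,0,0],[0,0,0]],"grip":[1,1,1,1,1]}'; python3 - <<'E'
from h import *
q=snapshot("scene"); t=snapshot("side")
cv2.imwrite("pics/f.png",np.hstack([cv2.resize(q["pixels"][110:290,90:440],(400,206)),cv2.resize(t["pixels"][110:316,150:380],(400,358))[:206]]) if 0 else np.vstack([cv2.resize(q["pixels"][110:290,90:440],(560,288)),cv2.resize(t["pixels"][125:300,100:440],(560,288))]))
for n,s in (("wrist",snapshot("wrist")),("scene",q)):
    P=cloud(s)
    for c,z in (((.567,-.168),.084),((.505,.065),.08),((.516,.192),.08)):
        m=(np.hypot(P[...,0]-c[0],P[...,1]-c[1])<.04)&(P[...,2]>z-.004)&(P[...,2]<z+.02)&(s["range_z"]>0)
        if m.sum()>30:
            p=P[m];(x,y),r=cv2.minEnclosingCircle(p[:,:2].astype(np.float32)); print(n,c,"->",round(x,4),round(y,4),"r",round(r,4),"z",np.percentile(p[:,2],[10,50,90]).round(4))
print(get_obs()["clock"],get_obs()["force"].round(1))
E
```

```text
clock: 18.23
tool_pos: [0.5677, -0.1685, 0.2046]
orientation: [-102.3, 89.8, -12.3]
force: [1.7, -0.3, 0.2]
opening: 0.0877
clock: 18.65
tool_pos: [0.5672, -0.0671, 0.2011]
orientation: [-83.0, 89.9, 7.1]
force: [-0.4, -0.2, -0.2]
opening: 0.0875
wrist (0.567, -0.168) -> 0.5674 -0.1663 r 0.0241 z [0.0833 0.0843 0.0853]
wrist (0.505, 0.065) -> 0.5067 0.0632 r 0.0234 z [0.0783 0.0801 0.081 ]
scene (0.567, -0.168) -> 0.5692 -0.1672 r 0.025 z [0.0823 0.0841 0.0853]
scene (0.505, 0.065) -> 0.5071 0.0669 r 0.0248 z [0.0784 0.08   0.081 ]
scene (0.516, 0.192) -> 0.5197 0.1925 r 0.0246 z [0.0786 0.0799 0.0811]
18.8 [-1.1 -0.   0.4]
```

View pics/f.png

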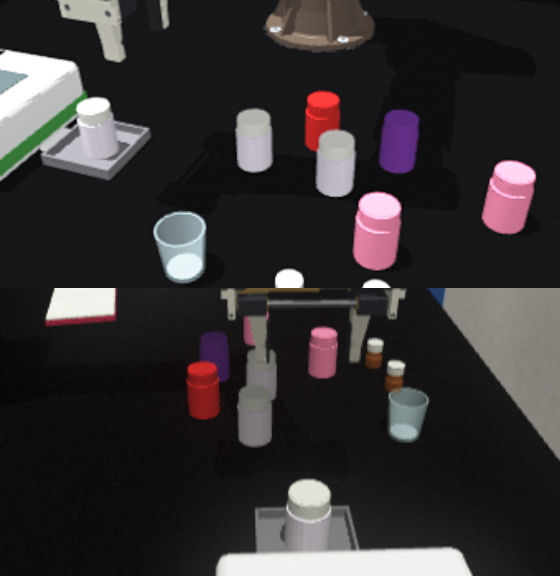

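The heavy canister stands upright in the tray, at (97,130) in the upper crop, with its top at 84 mm. The two empties are upright at (254,140) and (336,163), and the gripper is clear of everything.

```bash
python3 -c "
from plant import *
print(close_job())"
```

```text
the job is handed in; nothing more can be done
None
```

I lifted all three white canisters, found the heavy one, and set it upright in the tray. I handed the job in at about 18.8 s, against the 61 s limit.

- **Weights:** wrist force read about -1.25 N for A, -1.36 N for B and -6.1 N for C. C (about 625 g) is the loaded one; A and B are empty.
- **Final positions:** C stands at about (0.567, -0.167) with its top at 84 mm, as the tray floor height predicts. The measured tray centre is (0.567, -0.174), so it sits 7 mm towards the open side, which I chose for clearance from the analyser. A and B stand upright at their original places with their tops at 80 mm.
- **Other checks:** The pink, red and purple look-alikes were left alone and nothing fell. The gripper was open and clear before I handed in.
- **Disagreements:** The cameras differed by about 2–4 mm in position, which did not matter for these grasps. When C was set down, the force read +3.5 N with up to 4 N sideways just before release, far below the limits.

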